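# Jack up the front of the test chassis

## Robot

A 7-joint arm with a two-finger parallel gripper is mounted at the origin on the work surface. World frame = base frame: x ahead of the robot, y to its left, z up, the work surface at z = 0. Lengths are in m, angles in rad, forces in N, time in s.
With the tool pointing down it reaches from about 0.425 to 0.925 m from the base axis. Payload 6.8 kg.
Tool frame: the origin (TCP) lies at the very end of the fingers, on their centre line; the grasp point (between the pads) lies 19 mm behind it; z points along the fingers, y is the line along which they close (so a half turn about z gives the same grasp; the last joint's range is limited). The gripper opens to 85 mm and grips with 20 to 120 N. Pads are 22 mm wide; open, the fingers measure 114 mm over their backs; the gripper's body (76 mm by 85 mm) begins 54 mm behind the grasp point. The pads swing forward as they close: fully open they stand 13 mm farther back than shut.
Start: joints at [-0.108, 0.477, 0.022, 1.555, -0.011, 1.109, -0.083], TCP at [0.675, 0, 0.231] pointing down, gripper open.
Joint ranges: [-2.96, 2.96], [-0.34, 2.1], [-1.41, 1.46], [0.24, 2.44], [-1.37, 4.51], [0.17, 1.92], [-2.96, 2.96]. Speed limits (rad/s): [2.39, 2.39, 3.14, 3.14, 3.14, 3.14, 3.14].

## Interface

Orientations are given as a rotation vector (axis times angle).
In Python, from bench import monitor, optics, r gives the robot as it stands.
- The arm moves only by the shell command python3 -m crank 'ROWS' [OPENING] [FORCE]. ROWS is JSON, a list of rows, each a list of 2 entries, a list of its own where there are three numbers: the shift along the tool's x, y, z in cm, then the turn, a rotation vector about the tool's x, y, z in rad. A call has 1 to 5 rows; each row shifts and turns the commanded pose from where the row before left it, along the tool's axes as they then stand; what a row does not reach is not made up. A row lasts 1/10 s, in which the tool goes at most 50 mm and 8.59 degrees, less where a joint would pass 70% of its speed; a pose out of reach is approached as far as the arm can. A call is refused whole if a number of a shift passes 5 or a number of a turn 0.15, either way. A call with a gripper value outside its range is refused whole. OPENING is the finger opening in cm, from 0 to 8.54, set as the call begins (- or left out, the last holds). The fingers move at their own pace and stop on an object; FORCE is the grip in N (left out, the last holds). Time passes only in rows, so rows that do not move let the fingers close. It gives the time, the measured TCP pose, the force, the opening and the grip force at its end, in the units of the state.
- monitor.get_obs(): the state, without advancing time (a new reading comes with each control period).
- optics.grab_frame(name): name is "scene" or "side" or "wrist"; returns (picture, depth): 400x640x3 uint8, red, green, blue; 400x640 float32, m along the optical axis (not along the pixel's ray), 0 where there is no reading.
- optics.camera_model(name): a dict with "vertical_fov" (degrees; the focal length in pixels is half the picture's height over the tangent of half this angle, whatever the lens; pixels are square), "cx", "cy" (the principal point, pixels), "R" (3x3) and "t" (3): a world point X has camera coordinates R X + t; the wrist camera has in their place "hand_eye" (4x4, takes a point from camera to tool coordinates, whose origin is the TCP and whose axes are the flange's). Camera axes: x right, y down, z forward; pixel columns grow to the right and rows downward; lengths in m; the calibration is good to about 2 mm. A picture is of the moment at which its call begins: read the wrist's pose just before it. camera_model takes no time and is no camera call.
- r.hand_in(): hands the job in; it is judged then, once.
The state is a dict: "clock": time; "joints": joint angles; "qvel": joint speeds; "tau": joint torques, N m; "tcp_pos": TCP position; "orientation": TCP orientation; "contact_force": force on the tool from outside, world axes, zero at the start; "moment": the same for the moment, N m; "grip_width": finger opening in m; "gripper_force": force on a finger pad.
Only numpy, scipy, OpenCV 4.12 (cv2) and the standard library are available. Lean on these libraries where they do the work, as an engineer would, in place of code of your own. Each camera call takes 0.05 s, during which the arm holds its last target. There are 200 camera calls.

## Task

First turn the isolator's rotary handle from on to off, clockwise to its stop. Then stand the lever jack flat on the bench with its saddle centred under the round, cross-marked lift pad of the grey chassis (not under the square bracket), let go of it, pump the handle once fully down and let it come right back up as a trial lift, then push the handle fully down again and finish while still holding it down, so that the chassis stays raised on the jack alone. Leave the other things on the bench where they are.

Things in the scene. Friction and masses are not known exactly. Their poses are not given: they have to be found in the camera images.
- isolator_handle (a joint): rotary handle of the power isolator, rad: about 0 (to 0.12) = on, 1.4 = off (stop). Grows clockwise seen from above; axis vertical; light friction (0.06 N m), stays where it is left.
- isolator_handle_grip (a point): point on the rotary handle's axis at the height to grip, 82 mm above the bench. The handle is an upright black bar 53 mm long (this point's x axis, turning with it), 14 mm thick (y), from 59 mm to 89 mm above the bench, over a 56 mm disc on a fixed grey box 70 x 70 mm, 45 mm high.
- cradle: steel plate 260 x 250 x 18 mm fixed to the bench that carries the hinged chassis; origin at the centre of its underside. Its -x axis points out of the chassis front, z up. The grey chassis on it is 250 (x) x 240 (y) mm, its top 122 mm above the bench; front face 128 mm from the origin in -x.
- unit (a joint): tilt of the chassis about a hinge along its rear lower edge, rad: 0 = down, grows as the front rises (0.3 m from the hinge to the lift pad, so 0.01 rad = 3 mm there). It weighs 2.8 to 4.6 kg; the lift pad takes 11 to 19 N to raise, and it falls back when let down.
- lift_pad (a point): centre of the underside of the lift pad: steel disc of 48 mm diameter, 8 mm thick, with a cross marked on its top, on a 30 mm wide lug 50 mm in front of the chassis front, on the side nearer the robot. Underside 70 mm above the bench with the chassis down. Same axes as the cradle (x points into the chassis).
- square_bracket (a point): underside of the square-ended plain steel bracket, 40 mm wide, that sticks out of the chassis front as far and as high as the lift pad, 120 mm to the side of it. Not a lift point.
- jack: loose lever jack, 0.74 kg. Origin on its underside below the middle of its grip block; +x points along it to the saddle (65 mm), -x to the handle, z up. Base plate 245 x 70 x 8 mm (x -160 to +85 mm). Upright grip block 70 mm long (x), 26 wide (y), top at z = 91 mm: take it across y from above. Handle pivot at x = -30, z = 70 mm. Pressing the handle does not tip it.
- saddle_top (a point): centre of the top face of the jack's saddle, a steel disc of 36 mm diameter; 56 mm above the jack's underside with the handle up (14 mm below the lift pad), 88 mm with the handle fully down. In use the jack lies along the chassis axes (its x parallel to the cradle's x), handle away from the chassis.
- pump_handle (a joint): pump handle of the jack, rad: 0 = up (handle rises 25 degrees from the pivot towards its end), 0.75 = fully down (stop, 18 degrees below level). The saddle rises 43 mm per rad, meeting the pad at about 0.33. Springs and the load bring the handle back to 0 when let go; it does not latch. Pushing its end takes 2 to 4 N free, 6 to 12 N under load.
- handle_paddle (a point): centre of the top face of the black rubber paddle (45 mm along the handle, 50 mm wide, 10 mm thick) at the handle's end, where it is pushed down: 110 mm along the handle from the pivot and 5 mm above its middle line; about 121 mm above the bench when up and 41 mm when fully down.
- board: bystander: circuit board 70 x 120 mm with capacitors, up to 32 mm high; origin at the centre of its underside.
- reel: bystander: solder reel, 60 mm diameter, 48 mm high; origin at the centre of its underside.
- jar: bystander: small jar, 44 mm diameter, 50 mm high; origin at the centre of its underside.
- driver: bystander: screwdriver lying on the bench.
- heatsink: bystander: finned heat sink 50 x 50 x 28 mm; origin at the centre of its underside.
There are look-alikes about, which are no part of the job. What is shaped like the part that bears isolator_handle but blue, orange or white is not meant.

How it is judged:
On the way, in this order (a step that is already met when the one before it is completed fails the run):
1. the isolator handle is turned to off (value of joint isolator_handle above 1.2 rad), for 0.2 s.
2. the jack stands on the bench, let go, its saddle centred under the lift pad, the handle up (horizontal distance between saddle_top and lift_pad below 0.015 m and angle between jack's own z axis and vertical below 0.06 rad and height (world z) of jack below 0.006 m and contact force between each of the fingers, the arm and jack below 0.3 N and value of joint pump_handle below 0.15 rad and linear speed of jack below 0.02 m/s), for 0.2 s.
3. trial lift: handle down, chassis raised (value of joint pump_handle above 0.6 rad and value of joint unit above 0.03 rad), for 0.1 s.
4. handle back up, chassis down again (value of joint pump_handle below 0.12 rad and value of joint unit below 0.008 rad), for 0.1 s.
At the end, for the whole second after the job is handed in: The arm holds the handle down (joint above 0.6 rad, over 2 N); the chassis is up over 0.03 rad and still, borne by the saddle (over 5 N), not by the arm; saddle within 20 mm of the pad's centre, jack flat on the bench, isolator off (above 1.2 rad) (all of step 3 and value of joint isolator_handle above 1.2 rad and horizontal distance between saddle_top and lift_pad below 0.02 m and angle between jack's own z axis and vertical below 0.06 rad and height (world z) of jack below 0.006 m and contact force between any of the fingers, the arm and pump_handle above 2 N and contact force between saddle and unit above 5 N and contact force between each of the fingers, the arm and unit below 0.5 N and velocity of joint unit below 0.05 rad/s); the arm keeps its last pose, push and grip.
It fails at once if another thing on the bench is shoved more than 40 mm (distance of any of board, reel, jar, driver, heatsink from where it was at the start of the episode above 0.04 m).
It also fails if it takes over 72 s, if anything falls off the work surface, if the arm or the gripper's body presses on something with over 40 N, if the wrist force passes 120 N, or if a joint passes its speed limit or range.

## Working session

There is one attempt and no reset: what is moved stays moved. The work goes in short steps, Python scripts to look and compute and a shell command to move; the robot and the scene stay as the last step left them, time stands still between calls to the robot, and variables do not carry over. Pictures are saved under pics/ and viewed, at most 10 in all, crops included, and the job is handed in when it is done.

```bash
ls; mkdir -p pics; cat > h.py <<'E'
import numpy as np, cv2
from scipy.spatial.transform import Rotation as Ro
from bench import monitor, optics, r
def cam(n, obs=None):
    m=optics.camera_model(n); f=200/np.tan(np.radians(m["vertical_fov"])/2)
    if "hand_eye" in m:
        H=np.array(m["hand_eye"]); T=np.eye(4); T[:3,:3]=Ro.from_rotvec(obs["orientation"]).as_matrix(); T[:3,3]=obs["tcp_pos"]
        W=T@H; return f,m["cx"],m["cy"],W[:3,:3],W[:3,3]
    R=np.array(m["R"]);t=np.array(m["t"]); return f,m["cx"],m["cy"],R.T,-R.T@t
def ray(c,u,v,z):
    f,cx,cy,R,o=c; d=R@np.array([(u-cx)/f,(v-cy)/f,1]); return o+d*(z-o[2])/d[2]
def pts(c,D):
    f,cx,cy,R,o=c; v,u=np.mgrid[:D.shape[0],:D.shape[1]]
    P=np.stack([(u-cx)/f*D,(v-cy)/f*D,D],-1)@R.T+o; P[D==0]=np.nan; return P
def grab(n):
    o=monitor.get_obs(); p,D=optics.grab_frame(n); return p,D,cam(n,o),o
E
python3 - <<'E'
from h import *
for n in("scene","side"):
    p,D,c,o=grab(n); cv2.imwrite(f"pics/{n}0.png",p[...,::-1]); np.savez(f"{n}0.npz",p=p,D=D); print(n,optics.camera_model(n).keys(),c[4],(D>0).mean())
print(o)
E
```

```text
pics
scene dict_keys(['vertical_fov', 'cx', 'cy', 'R', 't']) [ 1.0976293  -0.14729725  0.90531624] 0.996078125
side dict_keys(['vertical_fov', 'cx', 'cy', 'R', 't']) [ 0.29324652 -1.00189167  0.79895251] 0.9960078125
{'clock': 0.05, 'joints': array([-0.10812293,  0.47778675,  0.02235228,  1.55645142, -0.01151163,
        1.10930371, -0.0831109 ]), 'qvel': array([ 0.00149581,  0.00107257, -0.00033693, -0.00118317,  0.00062067,
        0.00087879,  0.00227619]), 'tau': array([ 3.43730608e-03, -5.98308814e+01,  1.61476918e+00, -2.82256454e+01,
        1.27040211e-02,  5.18882895e-03, -2.67398758e-05]), 'tcp_pos': array([ 6.74406707e-01, -3.98006345e-06,  2.30334925e-01]), 'orientation': array([-2.22057885e+00, -2.22061726e+00,  2.16149446e-03]), 'contact_force': array([-0.24596337, -0.22316582,  0.67929173]), 'moment': array([-0.00036075, -0.03491902, -0.01657685]), 'gripper_force': 0.0, 'grip_width': 0.08551835126703164}
```

View pics/scene0.png

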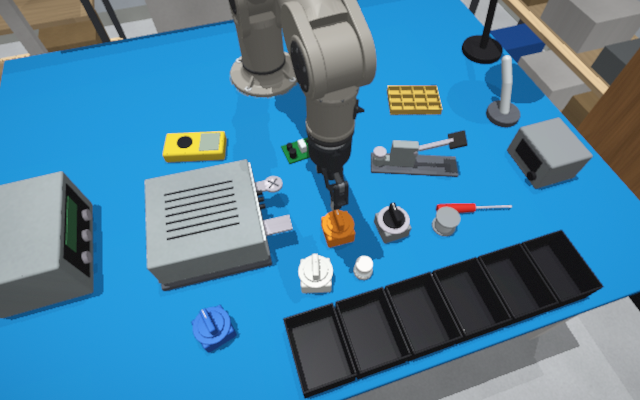

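View pics/side0.png

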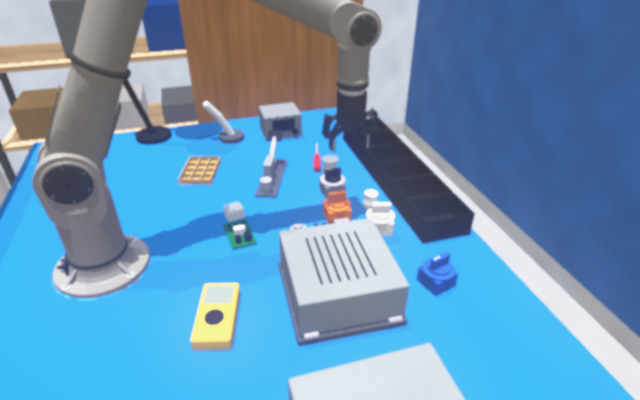

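The scene view shows the lift pad at (272,184), the square bracket at (278,225) and the jack with its saddle at (379,152), block at (404,150) and paddle at (457,140). The isolator, with its black handle, is at (393,221). The side view adds the board at (240,235), with a grey block at (235,210).

```bash
python3 - <<'E'
from h import *
z=np.load("scene0.npz");p,D=z["p"],z["D"];c=cam("scene");P=pts(c,D)
def q(n,u,v):print(n,np.round(np.nanmedian(P[v-1:v+2,u-1:u+2].reshape(-1,3),0),3))
for n,u,v in[("pad",272,184),("brk",280,225),("saddle",379,152),("block",404,147),("paddle",457,140),("iso",393,216),("reel",447,213),("jar",364,262),("board",290,152),("white?",300,146),("bench",330,270)]:q(n,u,v)
# chassis top: z in 0.115..0.13
def rect(m,n):
    k=P[m][:,:2].astype(np.float32); (a,b),s,an=cv2.minAreaRect(k); print(n,len(k),np.round([a,b],4),np.round(s,3),round(an,2),"zmed",np.round(np.median(P[m][:,2]),4))
    return k
V,U=np.mgrid[:400,:640]
def win(u0,v0,u1,v1,z0,z1):
    return (U>=u0)&(U<=u1)&(V>=v0)&(V<=v1)&(P[...,2]>z0)&(P[...,2]<z1)
rect(cv2.erode(win(135,150,275,285,.112,.13).astype(np.uint8),np.ones((3,3)))>0,"chassis")
rect(win(255,172,285,196,.07,.09),"pad")
rect(win(268,212,295,240,.07,.09),"brk")
rect(win(388,138,422,170,.083,.099),"block")
rect(win(370,140,390,165,.048,.065),"saddle")
rect(win(365,135,470,180,.003,.014),"base")
rect(win(445,128,470,152,.09,.14),"paddle")
hsvv=p.max(-1)
rect(win(370,195,415,240,.08,.095)&(hsvv<70),"isohandle")
rect(win(370,195,415,240,.05,.065),"isodisc")
E
```

```text
pad [ 0.511 -0.094  0.081]
brk [ 0.632 -0.104  0.081]
saddle [0.48  0.214 0.058]
block [0.509 0.27  0.09 ]
paddle [0.555 0.393 0.123]
iso [0.689 0.163 0.077]
reel [0.71  0.303 0.05 ]
jar [0.771 0.058 0.053]
board [ 0.383 -0.015  0.033]
white? [0.364 0.019 0.023]
bench [ 0.766 -0.024  0.052]
chassis 9308 [ 0.5607 -0.2603] [0.261 0.237] 86.66 zmed 0.1244
pad 339 [ 0.5057 -0.1013] [0.068 0.048] 86.85 zmed 0.0801
brk 382 [ 0.6264 -0.1065] [0.059 0.042] 86.95 zmed 0.08
block 242 [0.5029 0.283 ] [0.079 0.029] 66.03 zmed 0.092
saddle 126 [0.4758 0.2183] [0.033 0.036] 69.26 zmed 0.0573
base 1741 [0.4923 0.3397] [0.321 0.17 ] 71.71 zmed 0.0085
paddle 317 [0.5463 0.3945] [0.052 0.053] 66.05 zmed 0.1219
isohandle 100 [0.687  0.1686] [0.014 0.051] 87.7 zmed 0.0896
isodisc 520 [0.6859 0.1687] [0.078 0.076] 72.1 zmed 0.0543
```

```bash
python3 -m crank '[[[4.2,0.3,0],[0,0,0]],[[4.2,0.3,0],[0,0,0]],[[4.2,0.3,0],[0,0,0]],[[4.2,0.3,0],[0,0,0]],[[0,0,2],[0,0,-0.15]]]' 
python3 -m crank '[[[0,0,2],[0,0,-0.14]],[[0,0,2],[0,0,-0.14]],[[0,0,0],[0,0,-0.14]],[[0,0,0],[0,0,-0.14]],[[0,0,0],[0,0,-0.14]]]'
python3 -m crank '[[[0,0,0],[0,0,-0.14]],[[0,0,0],[0,0,-0.14]],[[0,0,0],[0,0,-0.14]],[[0,0,0],[0,0,-0.14]],[[0,0,0],[0,0,-0.14]]]'
python3 - <<'E'
from h import *
p,D,c,o=grab("wrist"); cv2.imwrite("pics/w1.png",p[...,::-1])
print(o["clock"],o["tcp_pos"],o["orientation"],Ro.from_rotvec(o["orientation"]).as_matrix()[:,1])
P=pts(c,D);m=(P[...,2]>.08)&(P[...,2]<.096)&(p.max(-1)<80)&(np.hypot(P[...,0]-.687,P[...,1]-.169)<.05)
print(m.sum(), cv2.minAreaRect(P[m][:,:2].astype(np.float32)) if m.sum()>5 else 0)
z=np.load("side0.npz");p,D=z["p"],z["D"];c=cam("side");P=pts(c,D)
V,U=np.mgrid[:400,:640]
m=(U>215)&(U<355)&(V>195)&(V<260)&(P[...,2]>.012)&(P[...,0]<.7)&(P[...,1]>-.08)
n,l,s,_=cv2.connectedComponentsWithStats(m.astype(np.uint8))
for i in range(1,n):
    if s[i,4]>30:k=P[l==i];print(s[i],k.min(0).round(3),k.max(0).round(3))
E
```

```text
clock: 0.6
tcp_pos: [0.687, 0.1789, 0.2133]
orientation: [-2.034, -2.392, -0.012]
contact_force: [0.2, 1.2, -0.2]
grip_width: 0.0849
gripper_force: 0.0
clock: 1.1
tcp_pos: [0.6866, 0.1679, 0.1704]
orientation: [-1.099, -2.942, 0.001]
contact_force: [-1.0, -0.3, 0.4]
grip_width: 0.0849
gripper_force: 0.0
clock: 1.6
tcp_pos: [0.6867, 0.1678, 0.1707]
orientation: [-0.024, -3.14, 0.001]
contact_force: [0.1, 0.4, 0.5]
grip_width: 0.0856
gripper_force: 0.0
1.6 [0.68666899 0.16778264 0.17068395] [-2.37485692e-02 -3.14044845e+00  5.80384250e-04] [ 1.51232528e-02  9.99885566e-01 -3.77570470e-04]
1272 ((0.6845428347587585, 0.1695055067539215), (0.014030404388904572, 0.05239599943161011), 87.14913177490234)
[323 196  28  27 610] [ 0.61  -0.08   0.012] [0.694 0.134 0.085]
[223 202  21  17 233] [0.331 0.099 0.012] [0.388 0.158 0.031]
[233 225  19  18 204] [ 0.346 -0.024  0.012] [0.391 0.038 0.035]
```

View pics/w1.png

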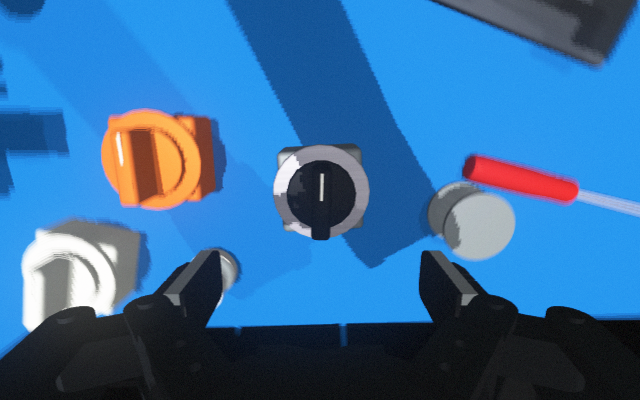

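The wrist view shows the black isolator handle at (321,195), square between the fingers; orange and white look-alikes sit to the left.

```bash
python3 -m crank '[[[0.1,0.15,3.5],[0,0,0.03]],[[0,0,3.5],[0,0,0]],[[0,0,3.6],[0,0,0]],[[0,0,0],[0,0,0]]]' 
python3 -m crank '[[[0,0,0],[0,0,0]],[[0,0,0],[0,0,0]],[[0,0,0],[0,0,0]],[[0,0,0],[0,0,0]],[[0,0,0],[0,0,0]]]' 0.8 40
python3 -m crank '[[[0,0,0],[0,0,0.14]],[[0,0,0],[0,0,0.14]],[[0,0,0],[0,0,0.14]],[[0,0,0],[0,0,0.14]],[[0,0,0],[0,0,0.14]]]'
python3 -m crank '[[[0,0,0],[0,0,0.14]],[[0,0,0],[0,0,0.14]],[[0,0,0],[0,0,0.14]],[[0,0,0],[0,0,0.14]],[[0,0,0],[0,0,0.1]]]'
```

```text
clock: 2.05
tcp_pos: [0.6818, 0.1679, 0.0594]
orientation: [-0.083, -3.13, 0.006]
contact_force: [-1.1, -0.0, 0.0]
grip_width: 0.0855
gripper_force: 0.0
clock: 2.55
tcp_pos: [0.6867, 0.1683, 0.0666]
orientation: [0.081, 3.139, -0.003]
contact_force: [-5.4, -3.6, 17.9]
grip_width: 0.0133
gripper_force: 44.6
clock: 3.05
tcp_pos: [0.6864, 0.1677, 0.0667]
orientation: [1.162, 2.918, -0.002]
contact_force: [-2.5, -3.8, 6.0]
grip_width: 0.0129
gripper_force: 42.3
clock: 3.55
tcp_pos: [0.6859, 0.1673, 0.0667]
orientation: [2.042, 2.385, -0.004]
contact_force: [-5.3, -5.6, 9.6]
grip_width: 0.0131
gripper_force: 53.2
```

```bash
python3 -m crank '[[[0,0,0],[0,0,0.06]],[[0,0,0],[0,0,0]],[[0,0,0],[0,0,0]]]'
python3 -m crank '[[[0,0,0],[0,0,0]],[[0,0,0],[0,0,0]],[[0,0,0],[0,0,0]],[[0,0,0],[0,0,0]]]' 8.5
python3 -m crank '[[[0,0,-4],[0,0,0]],[[0,0,-4],[0,0,0]],[[0,0,-4],[0,0,0]],[[0,0,-1],[0,0,0]],[[0,0,0],[0,0,0]]]'
python3 - <<'E'
from h import *
p,D,c,o=grab("wrist")
P=pts(c,D);m=(P[...,2]>.08)&(P[...,2]<.096)&(p.max(-1)<80)&(np.hypot(P[...,0]-.687,P[...,1]-.169)<.05)
print(m.sum(), cv2.minAreaRect(P[m][:,:2].astype(np.float32)) if m.sum()>5 else 0)
print(o["clock"],o["tcp_pos"],o["contact_force"],Ro.from_rotvec(o["orientation"]).as_matrix())
E
```

```text
clock: 3.85
tcp_pos: [0.6858, 0.1678, 0.0668]
orientation: [2.102, 2.332, -0.004]
contact_force: [-4.8, -5.0, 8.8]
grip_width: 0.0133
gripper_force: 77.3
clock: 4.25
tcp_pos: [0.6861, 0.1698, 0.0652]
orientation: [-2.108, -2.329, -0.001]
contact_force: [-0.2, 0.3, 0.3]
grip_width: 0.0707
gripper_force: 0.0
clock: 4.75
tcp_pos: [0.6874, 0.17, 0.1977]
orientation: [2.106, 2.328, 0.006]
contact_force: [0.2, 0.3, -0.7]
grip_width: 0.0849
gripper_force: 0.0
579 ((0.6848360300064087, 0.17239579558372498), (0.014016636647284031, 0.04746846482157707), 11.477136611938477)
4.75 [0.68735494 0.16997542 0.19771903] [ 0.15760515  0.27540895 -0.71507092] [[-0.09969495  0.99500904  0.00423339]
 [ 0.99501747  0.09968939  0.00150459]
 [ 0.00107506  0.0043623  -0.99998991]]
```

```bash
python3 -m crank '[[[2.56,-3.46,0],[0,0,0]],[[2.56,-3.46,0],[0,0,0]],[[2.56,-3.46,0],[0,0,0]],[[2.56,-3.46,0],[0,0,0]],[[2.56,-3.46,0],[0,0,0]]]'
python3 -m crank '[[[0,0,0],[0,0,0.13]],[[0,0,0],[0,0,0.13]],[[0,0,0],[0,0,0.13]],[[0,0,0],[0,0,0.13]],[[0,0,0],[0,0,0]]]'
python3 - <<'E'
from h import *
p,D,c,o=grab("wrist");cv2.imwrite("pics/w2.png",p[...,::-1])
P=pts(c,D);R=Ro.from_rotvec(o["orientation"]).as_matrix();t=o["tcp_pos"]
def rect(n,z0,z1,cx,cy,rad):
    m=(P[...,2]>z0)&(P[...,2]<z1)&(np.hypot(P[...,0]-cx,P[...,1]-cy)<rad)
    n_,l,s,_=cv2.connectedComponentsWithStats(m.astype(np.uint8));i=1+np.argmax(s[1:,4]);k=P[l==i]
    print(n,len(k),[np.round(a,4) for a in cv2.minAreaRect(k[:,:2].astype(np.float32))],np.median(k[:,2]).round(4))
rect("block",.083,.098,.5025,.28,.06);rect("saddle",.048,.065,.476,.221,.03);rect("base",.003,.014,.5,.28,.2)
print(o["clock"],t,R,o["joints"])
E
```

```text
clock: 5.3
tcp_pos: [0.4983, 0.2796, 0.1929]
orientation: [-2.107, -2.329, 0.006]
contact_force: [0.1, 0.6, 0.4]
grip_width: 0.0849
gripper_force: 0.0
clock: 5.8
tcp_pos: [0.4999, 0.279, 0.1931]
orientation: [2.636, 1.708, -0.006]
contact_force: [1.3, -0.3, 0.3]
grip_width: 0.085
gripper_force: 0.0
block 2897 [array([0.5008, 0.2786]), array([0.0693, 0.026 ]), np.float64(68.6198)] 0.0901
saddle 1075 [array([0.4769, 0.217 ]), array([0.0343, 0.0348]), np.float64(69.5261)] 0.0552
base 4734 [array([0.5289, 0.2905]), array([0.2129, 0.0267]), np.float64(68.7412)] 0.0073
5.8 [0.49987444 0.27901328 0.19309966] [[ 0.40854048  0.91273501 -0.00307882]
 [ 0.91273357 -0.40854804 -0.00243424]
 [-0.00347966 -0.00181566 -0.9999923 ]] [-0.68024828  0.35089816  0.07785622  1.84643237 -0.03258897  0.94941048
 -1.00889833]
```

View pics/w2.png

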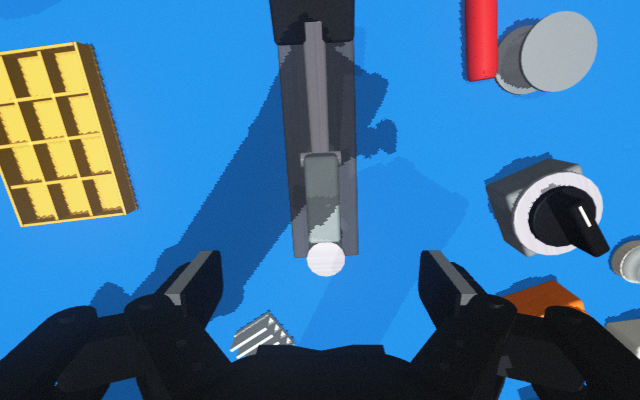

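The wrist view shows the jack along the image's vertical centre: grey block (322,195), saddle (325,258), paddle top (313,20). The measured block is 69x26 mm, so it agrees.

```bash
python3 -m crank '[[[0,0.1,4],[0,0,-0.047]],[[0,0,4],[0,0,0]],[[0,0,4],[0,0,0]],[[0,0,1],[0,0,0]],[[0,0,0],[0,0,0]]]' 8.5
python3 -m crank '[[[0,0,0],[0,0,0]],[[0,0,0],[0,0,0]],[[0,0,0],[0,0,0]],[[0,0,0],[0,0,0]],[[0,0,0],[0,0,0]]]' 2.0 110
python3 -m crank '[[[0,0,-0.3],[0,0,0]],[[0,0,-0.4],[0,0,0]],[[0,0,0],[0,0,0]],[[0,0,0],[0,0,0]]]'
```

```text
clock: 6.35
tcp_pos: [0.5007, 0.2783, 0.0635]
orientation: [-2.593, -1.773, 0.007]
contact_force: [0.8, -0.3, 0.5]
grip_width: 0.0848
gripper_force: 0.0
clock: 6.85
tcp_pos: [0.5023, 0.2797, 0.0667]
orientation: [-2.594, -1.771, -0.002]
contact_force: [-2.4, -1.0, 8.1]
grip_width: 0.0239
gripper_force: 108.1
clock: 7.25
tcp_pos: [0.5017, 0.2789, 0.0719]
orientation: [2.595, 1.771, -0.001]
contact_force: [-1.3, -0.1, -7.0]
grip_width: 0.0239
gripper_force: 108.6
```

```bash
python3 -m crank '[[[-3.7,1.46,0],[0,0,0]],[[-3.7,1.46,0],[0,0,0]],[[0,0,0],[0,0,-0.106]],[[0,0,0],[0,0,-0.106]],[[0,0,0],[0,0,-0.106]]]'
python3 -m crank '[[[0,0,0],[0,0,0]],[[0,0,0],[0,0,0]]]'
python3 - <<'E'
from h import *
p,D,c,o=grab("scene");cv2.imwrite("pics/s2.png",p[...,::-1])
P=pts(c,D);R=Ro.from_rotvec(o["orientation"]).as_matrix();t=o["tcp_pos"]
print(o["clock"],t,np.degrees(np.arctan2(R[1,0],R[0,0])))
m=(P[...,2]>.07)&(P[...,2]<.09)&(abs(P[...,0]-.506)<.035)&(P[...,1]>-.122)&(P[...,1]<-.05)
k=P[m][:,:2].astype(np.float32);print("pad",len(k),cv2.minAreaRect(k),cv2.minEnclosingCircle(k[k[:,1]>-.105]))
g=np.array([.506,-.091])+.065*np.array([.058,.998]);d=g-t[:2];print("goal",g,"tool shift cm",100*R[:2,:2].T@d)
E
```

```text
clock: 7.75
tcp_pos: [0.5022, 0.1991, 0.072]
orientation: [-2.278, -2.163, 0.001]
contact_force: [0.3, 0.2, -7.3]
grip_width: 0.0239
gripper_force: 109.1
clock: 7.95
tcp_pos: [0.5022, 0.1995, 0.0721]
orientation: [-2.285, -2.156, 0.001]
contact_force: [-0.2, 0.2, -7.4]
grip_width: 0.0243
gripper_force: 109.1
7.95 [0.5021535  0.19948374 0.07208467] 86.67461702324475
pad 293 ((0.507512629032135, -0.09475210309028625), (0.04633207991719246, 0.05465232953429222), 6.037379264831543) ((0.5069706439971924, -0.09051688015460968), 0.0246385857462883)
goal [ 0.50977 -0.02613] tool shift cm [-22.47920504   2.06907034]
```

View pics/s2.png

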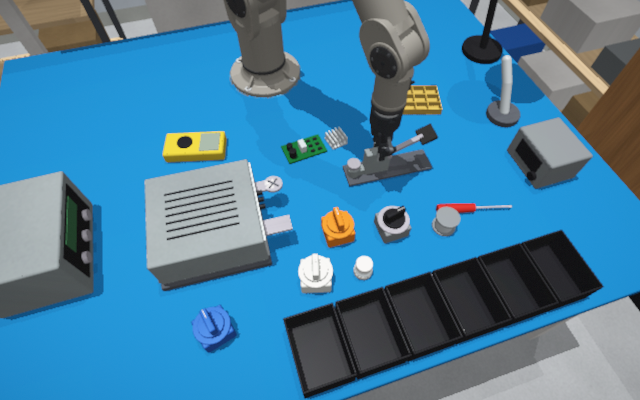

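The scene view shows the lifted jack parallel to the chassis axis, saddle at (354,167), pad at (272,184), isolator bar turned to off at (396,216).

```bash
python3 -m crank '[[[-4.6,0.52,0],[0,0,0]],[[-4.6,0.52,0],[0,0,0]],[[-4.6,0.52,0],[0,0,0]],[[-4.3,0.54,0],[0,0,0]],[[0,0,0],[0,0,0]]]'
python3 -m crank '[[[0,0,0],[0,0,0]],[[0,0,0],[0,0,0]]]'
python3 - <<'E'
from h import *
p,D,c,o=grab("scene");cv2.imwrite("pics/s3.png",cv2.resize(p[140:240,220:380,::-1],None,fx=5,fy=5))
P=pts(c,D);R=Ro.from_rotvec(o["orientation"]).as_matrix();t=o["tcp_pos"]
print(o["clock"],t,np.degrees(np.arctan2(R[1,0],R[0,0])))
s=t[:2]-.065*R[:2,0]; print("saddle pred",s-.0016*R[:2,0])
m=(P[...,2]>.058)&(P[...,2]<.069)&(np.hypot(P[...,0]-s[0],P[...,1]-s[1])<.03)
k=P[m][:,:2].astype(np.float32);print("saddle",len(k),cv2.minEnclosingCircle(k),np.median(P[m][:,2]))
E
```

```text
clock: 8.5
tcp_pos: [0.5131, 0.0091, 0.0723]
orientation: [2.293, 2.143, -0.005]
contact_force: [-0.2, -0.8, -7.0]
grip_width: 0.024
gripper_force: 109.2
clock: 8.7
tcp_pos: [0.5134, 0.019, 0.0723]
orientation: [-2.281, -2.16, -0.001]
contact_force: [-0.1, 0.7, -6.7]
grip_width: 0.0241
gripper_force: 109.2
8.7 [0.5134427  0.01902447 0.07234443] 86.86835827781549
saddle pred [ 0.50980433 -0.04747606]
saddle 140 ((0.512191891670227, -0.04119284451007843), 0.02428399585187435) 0.06384427907247692
```

View pics/s3.png

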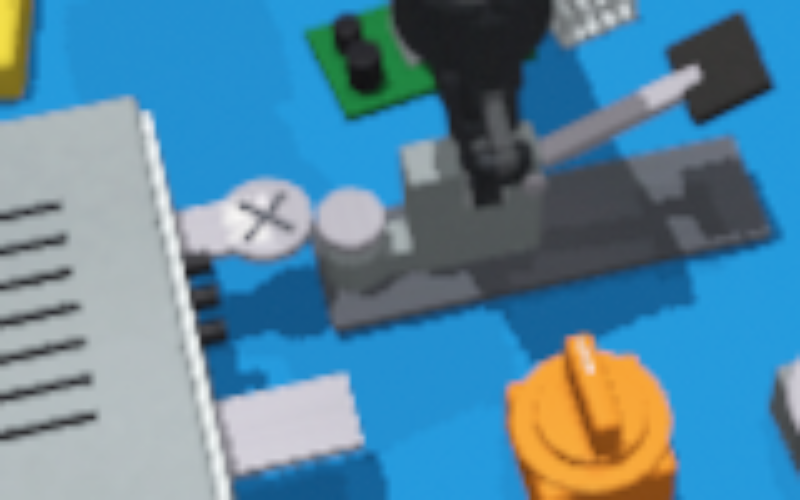

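The crop shows the pad's cross at (268,219) and the saddle disc at (350,218), i.e. full-frame (273.2,183.4) and (289.6,183.2). I'll cast both onto their planes.

```bash
python3 - <<'E'
from h import *
c=cam("scene");a=ray(c,273.2,183.4,.078);b=ray(c,289.6,183.2,.062);print(a,b)
o=monitor.get_obs();R=Ro.from_rotvec(o["orientation"]).as_matrix()
print(100*R[:2,:2].T@(a-b)[:2], 100*R[:2,:2].T@(np.array([.5065,-.0905])-np.array([.5098,-.0475])))
E
```

```text
[ 0.50814353 -0.09044757  0.078     ] [ 0.50915589 -0.04877606  0.062     ]
[-4.16660773  0.12151441] [-4.31148757 -0.09982615]
```

```bash
python3 -m crank '[[[-2.1,0,0],[0,0,0]],[[-2.1,0,0],[0,0,0]],[[0,0,0],[0,0,0]],[[0,0,0],[0,0,0]]]'
python3 -m crank '[[[0,0,0.3],[0,0,0]],[[0,0,0.3],[0,0,0]],[[0,0,0],[0,0,0]],[[0,0,0],[0,0,0]]]'
```

```text
clock: 9.15
tcp_pos: [0.511, -0.0232, 0.0723]
orientation: [-2.281, -2.16, -0.0]
contact_force: [-0.6, 0.4, -6.6]
grip_width: 0.0241
gripper_force: 109.2
clock: 9.55
tcp_pos: [0.5113, -0.0227, 0.0667]
orientation: [-2.28, -2.161, -0.002]
contact_force: [-3.2, 3.2, 2.6]
grip_width: 0.0239
gripper_force: 110.6
```

Jack is on the bench. Releasing it, then checking with the scene camera once the arm has risen.

```bash
python3 -m crank '[[[0,0,0],[0,0,0]],[[0,0,0],[0,0,0]],[[0,0,0],[0,0,0]],[[0,0,0],[0,0,0]],[[0,0,0],[0,0,0]]]' 8.5
python3 -m crank '[[[0,0,-3],[0,0,0]],[[0,0,-4],[0,0,0]],[[0,0,-4],[0,0,0]],[[0,0,-2],[0,0,0]],[[0,0,0],[0,0,0]]]'
python3 - <<'E'
from h import *
p,D,c,o=grab("wrist");cv2.imwrite("pics/w3.png",p[...,::-1]);P=pts(c,D);t=o["tcp_pos"];R=Ro.from_rotvec(o["orientation"]).as_matrix()
def rect(n,m):
    n_,l,s,_=cv2.connectedComponentsWithStats(m.astype(np.uint8));i=1+np.argmax(s[1:,4]);k=P[l==i];print(n,len(k),[np.round(a,4) for a in cv2.minAreaRect(k[:,:2].astype(np.float32))],np.median(k[:,2]).round(4),cv2.minEnclosingCircle(k[:,:2].astype(np.float32)))
b=lambda z0,z1,cx,cy,r:(P[...,2]>z0)&(P[...,2]<z1)&(np.hypot(P[...,0]-cx,P[...,1]-cy)<r)
rect("block",b(.084,.097,.511,-.024,.06));rect("pad",b(.07,.083,.507,-.092,.035));rect("paddle",b(.1,.14,.517,.105,.05)&(p.max(-1)<90))
print(o["clock"],t,R[:2,:2],o["joints"])
E
```

```text
clock: 10.05
tcp_pos: [0.5112, -0.0243, 0.0664]
orientation: [2.282, 2.159, 0.0]
contact_force: [0.2, 0.7, -0.4]
grip_width: 0.0851
gripper_force: 0.0
clock: 10.55
tcp_pos: [0.5132, -0.0242, 0.1997]
orientation: [2.279, 2.156, 0.008]
contact_force: [0.6, 0.9, 0.3]
grip_width: 0.0851
gripper_force: 0.0
block 2773 [array([ 0.5106, -0.0243]), array([0.0695, 0.026 ]), np.float64(86.4713)] 0.0902 ((0.5104619860649109, -0.024364754557609558), 0.03606205806136131)
pad 2641 [array([ 0.5072, -0.0967]), array([0.0604, 0.0467]), np.float64(84.8516)] 0.0774 ((0.5068767070770264, -0.09687526524066925), 0.0306338332593441)
paddle 3286 [array([0.5162, 0.0934]), array([0.0273, 0.0489]), np.float64(86.8808)] 0.1175 ((0.516514003276825, 0.09605450928211212), 0.026502035558223724)
10.55 [ 0.51318676 -0.02417198  0.19965644] [[ 0.05527752  0.99844858]
 [ 0.99847072 -0.05528156]] [-7.79228254e-02  2.45273890e-01  4.05992512e-03  1.97568056e+00
 -1.14709114e-03  9.13932927e-01 -1.28598663e-01]
```

View pics/w3.png

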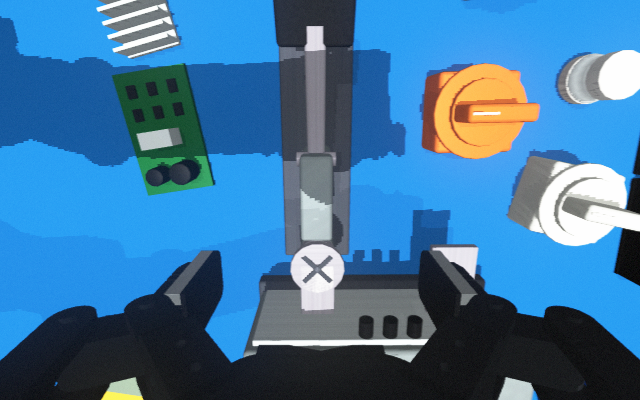

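The jack stands under the pad: the cross is at (317,268), block (316,197), all in line. The saddle computes to (0.507,-0.089), the pad to (0.507,-0.090). Next, shut the fingers and go above the paddle.

```bash
python3 -m crank '[[[4.4,-0.1,0],[0,0,0]],[[4.4,-0.1,0],[0,0,0]],[[4.3,-0.06,0],[0,0,0]],[[0,0,2.5],[0,0,0]],[[0,0,2.5],[0,0,0]]]' 0 20
python3 -m crank '[[[0,0,1.5],[0,0,0]],[[0,0,0],[0,0,0]],[[0,0,0],[0,0,0]]]'
```

```text
clock: 11.1
tcp_pos: [0.515, 0.1087, 0.1447]
orientation: [-2.277, -2.163, 0.0]
contact_force: [-0.3, -0.3, 0.6]
grip_width: 0.0115
gripper_force: 0.0
clock: 11.4
tcp_pos: [0.515, 0.1066, 0.1305]
orientation: [-2.281, -2.159, 0.003]
contact_force: [-0.0, 0.4, -0.3]
grip_width: 0.0
gripper_force: 0.0
```

```bash
python3 -m crank '[[[0,0,1],[0,0,0]],[[0.3,0,1],[0,0,0]],[[0.4,0,1.5],[0,0,0]],[[0,0,1.5],[0,0,0]],[[0,0,1],[0,0,0]]]'
python3 -m crank '[[[0,0,1],[0,0,0]],[[-0.1,0,1],[0,0,0]],[[-0.1,0,0.6],[0,0,0]],[[0,0,0],[0,0,0]],[[0,0,0],[0,0,0]]]'
```

```text
clock: 11.9
tcp_pos: [0.5171, 0.116, 0.0713]
orientation: [-2.28, -2.161, -0.006]
contact_force: [-0.5, 4.0, 8.7]
grip_width: -0.0002
gripper_force: 4.5
clock: 12.4
tcp_pos: [0.517, 0.1134, 0.0458]
orientation: [2.281, 2.16, 0.005]
contact_force: [-0.2, 2.3, 7.9]
grip_width: 0.0001
gripper_force: 4.1
```

```bash
python3 -m crank '[[[0,0,0.4],[0,0,0]],[[0,0,0.3],[0,0,0]],[[0,0,0],[0,0,0]],[[0,0,0],[0,0,0]]]'
python3 - <<'E'
from h import *
p,D,c,o=grab("scene");cv2.imwrite("pics/s4.png",cv2.resize(p[120:240,220:400,::-1],None,fx=4,fy=4));P=pts(c,D)
m=(P[...,2]>.075)&(np.hypot(P[...,0]-.507,P[...,1]+.09)<.018);print(np.median(P[m],0),o["tcp_pos"],o["contact_force"])
E
```

```text
clock: 12.8
tcp_pos: [0.5172, 0.1123, 0.0407]
orientation: [2.281, 2.158, 0.004]
contact_force: [-6.3, -2.1, 29.4]
grip_width: 0.0001
gripper_force: 13.3
[ 0.50801754 -0.08989522  0.09933129] [0.51715282 0.1122755  0.04073671] [-6.28377156 -2.14552263 29.3960948 ]
```

View pics/s4.png

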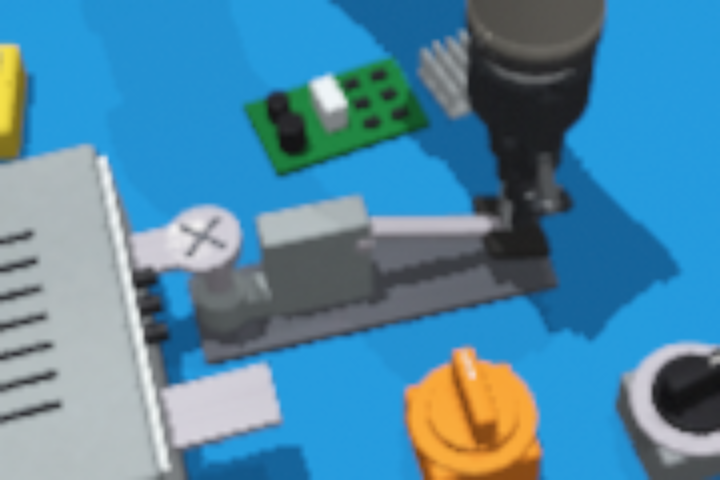

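The pad (205,238 in the crop) is raised about 18 mm on the saddle, and the paddle is at its stop. Now let the handle back up.

```bash
python3 -m crank '[[[0,0,-1.5],[0,0,0]],[[0.1,0,-1.5],[0,0,0]],[[0,0,-1.5],[0,0,0]],[[-0.2,0,-1.5],[0,0,0]],[[-0.3,0,-1.5],[0,0,0]]]'
python3 -m crank '[[[0,0,-1.5],[0,0,0]],[[0,0,-1.3],[0,0,0]],[[0,0,0],[0,0,0]],[[0,0,0],[0,0,0]],[[0,0,0],[0,0,0]]]'
python3 - <<'E'
from h import *
p,D,c,o=grab("scene");P=pts(c,D)
m=(P[...,2]>.068)&(np.hypot(P[...,0]-.507,P[...,1]+.09)<.018);print("pad",np.median(P[m],0),o["tcp_pos"],o["contact_force"])
m=(np.hypot(P[...,0]-.511,P[...,1]+.024)<.06)&(P[...,2]>.084)&(P[...,2]<.1);print("block",cv2.minAreaRect(P[m][:,:2].astype(np.float32)))
m=(np.hypot(P[...,0]-.518,P[...,1]-.105)<.03)&(P[...,2]>.03)&(P[...,2]<.126)&(p.max(-1)<80);print("paddle",m.sum(),np.median(P[m],0))
E
```

```text
clock: 13.35
tcp_pos: [0.5159, 0.108, 0.1138]
orientation: [2.281, 2.16, 0.001]
contact_force: [-0.2, -1.3, 1.5]
grip_width: -0.0001
gripper_force: 0.5
clock: 13.85
tcp_pos: [0.5151, 0.1078, 0.1404]
orientation: [-2.281, -2.159, 0.002]
contact_force: [0.0, 0.8, -0.7]
grip_width: -0.0001
gripper_force: 0.0
pad [ 0.50753324 -0.08976864  0.08049903] [0.51505811 0.10777588 0.14042999] [ 0.02946846  0.81886411 -0.73284594]
block ((0.5117527842521667, -0.012101594358682632), (0.09516216069459915, 0.028022784739732742), 86.75389099121094)
paddle 160 [0.52547171 0.09794455 0.12004363]
```

```bash
python3 -m crank '[[[0,0,1.5],[0,0,0]],[[0,0,1],[0,0,0]],[[0.3,0,1.3],[0,0,0]],[[0.3,0,1.5],[0,0,0]],[[0,0,1.3],[0,0,0]]]'
python3 -m crank '[[[0,0,1.3],[0,0,0]],[[0,0,1.2],[0,0,0]],[[-0.1,0,1],[0,0,0]],[[-0.1,0,0.8],[0,0,0]],[[0,0,0],[0,0,0]]]'
python3 -m crank '[[[0,0,0],[0,0,0]],[[0,0,0],[0,0,0]],[[0,0,0],[0,0,0]]]'
```

```text
clock: 14.4
tcp_pos: [0.5162, 0.1152, 0.0746]
orientation: [-2.28, -2.16, -0.002]
contact_force: [-0.8, 2.7, 6.8]
grip_width: 0.0001
gripper_force: 4.4
clock: 14.9
tcp_pos: [0.5168, 0.1115, 0.0374]
orientation: [2.283, 2.157, -0.001]
contact_force: [-20.8, -6.0, 75.7]
grip_width: 0.0001
gripper_force: 34.2
clock: 15.2
tcp_pos: [0.5167, 0.1116, 0.0377]
orientation: [2.282, 2.157, 0.001]
contact_force: [-20.5, -5.9, 71.3]
grip_width: -0.0
gripper_force: 32.5
```

Pressing harder than needed, so I'll ease off.

```bash
python3 -m crank '[[[0,0,-0.2],[0,0,0]],[[0,0,-0.15],[0,0,0]],[[0,0,0],[0,0,0]],[[0,0,0],[0,0,0]],[[0,0,0],[0,0,0]]]'
python3 - <<'E'
from h import *
p,D,c,o=grab("scene");P=pts(c,D)
m=(P[...,2]>.075)&(np.hypot(P[...,0]-.507,P[...,1]+.09)<.018);print(np.median(P[m],0),o["tcp_pos"],o["contact_force"])
for n,q,r0,z0,z1 in(("block",(.5106,-.0243),.04,.084,.1),):
    m=(np.hypot(P[...,0]-q[0],P[...,1]-q[1])<r0)&(P[...,2]>z0)&(P[...,2]<z1);print(n,cv2.minAreaRect(P[m][:,:2].astype(np.float32)))
E
```

```text
clock: 15.7
tcp_pos: [0.5165, 0.1119, 0.0393]
orientation: [2.282, 2.158, 0.001]
contact_force: [-13.4, -3.6, 48.4]
grip_width: 0.0003
gripper_force: 22.4
[ 0.50760995 -0.0896954   0.1001474 ] [0.51653907 0.11186527 0.03928491] [-13.43087127  -3.55052719  48.37889298]
block ((0.5099267363548279, -0.024982955306768417), (0.06907642632722855, 0.029550042003393173), 86.12029266357422)
```

```bash
python3 -m crank '[[[0,0,-0.2],[0,0,0]],[[0,0,-0.15],[0,0,0]],[[0,0,0],[0,0,0]],[[0,0,0],[0,0,0]],[[0,0,0],[0,0,0]]]'
```

```text
clock: 16.25
tcp_pos: [0.5164, 0.1122, 0.0409]
orientation: [2.281, 2.159, 0.001]
contact_force: [-6.0, -1.0, 26.7]
grip_width: 0.0002
gripper_force: 12.4
```

The force is now 27 N with the handle at its stop. The jack is in place and the pad is raised 20 mm.

```bash
python3 -c "
from bench import r
print(r.hand_in())"
```

```text
the job is handed in; nothing more can be done
None
```

I turned the isolator off, placed the jack under the round lift pad and did one trial lift. I then handed the job in with the handle held down at 27 N and the pad raised about 20 mm; the hand-in returned no verdict. The second push briefly reached about 76 N at the wrist before I eased it off, under the 120 N wrist limit. The 40 N arm/gripper-body limit should not apply, since only the fingertips were on the paddle.

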